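Right the tipped dropper bottles in the bench lane

TASK

Two of the four dropper bottles in the aluminium lane have tipped over its front rail: lift each one clear of the lane, turn it upright in the air and set it down (do not drop it) standing in the lane, about where its foot was, so that again one stands between the two bottles that never fell and the other between those and the black follower. Leave the two standing bottles where they are. Then, when both stand, slide the follower along by its upright tab until it rests against the nearest bottle, or stops just short of it by a few millimetres, without pushing the row along.

Things in the scene. Friction and masses are not known exactly. Their poses are not given: they have to be found in the camera images.
- lane: aluminium bottle lane, fixed, 76 x 400 mm. Origin at bench level, mid-width; y along it to the end stop (face y = +139 mm), x across to the rear wall. Floor z = 6 mm. Clear from x = -26 (steel rail, top z = 36) to +26 (rear wall, top 34). Bottles start near y = +105 (stands), +45 (tipped), -15 (stands), -75 mm (tipped), then the follower. Return the tipped ones to y +20..+70 and -105..-50 mm
- bottle_a: dropper bottle, 33 mm wide, 96 tall; origin at the centre of its underside, z along its axis to the cap. Body up to 62 mm, collar 22 mm wide from 62 to 72, rubber teat 16 mm wide above. Starts tipped 45 degrees over the front rail: foot on the lane floor by the rear wall, cap towards the robot. About 70 g.
- bottle_b: dropper bottle, 33 mm wide, 96 tall; origin at the centre of its underside, z along its axis to the cap. Body up to 62 mm, collar 22 mm wide from 62 to 72, rubber teat 16 mm wide above. Starts tipped 45 degrees over the front rail: foot on the lane floor by the rear wall, cap towards the robot. About 70 g. Same shape as bottle_a; they may have changed places.
- bottle_c: dropper bottle, 33 mm wide, 96 tall; origin at the centre of its underside, z along its axis to the cap. Body up to 62 mm, collar 22 mm wide from 62 to 72, rubber teat 16 mm wide above. Stands upright nearest the end stop, to be left alone.
- bottle_d: larger dropper bottle, 36 mm across and 104 mm tall, body up to 70 mm; origin at the centre of its underside, z up. Stands upright between the two tipped bottles, to be left alone.
- follower (a joint): travel in m of the black follower along the lane towards the end stop (lane +y): 0 fully back, at most 0.105; starts at 0 to 0.02. It slides with about 1.5 N of friction and stays where it is left. Its face stands at lane y = -165 mm + travel.
- follower_face (a point): point at mid-width on the follower's flat front face (46 mm wide, up to 64 mm above the bench), 26 mm above the bench; its y axis points along the lane to the bottles. An upright bottle of 33 mm touches the face when its axis is 16.5 mm in front of this point.
- follower_tab (a point): centre of the top of the follower's upright tab, 87 mm above the bench; the tab is 14 mm thick across the lane (x), 26 mm long along it (y) and stands 25 mm clear above the face plate; 21 mm behind the face.
Mind the look-alikes: they are no part of the job. Leave any red or yellow look-alike of the bottle_b alone.

How it is judged (in metres and radians):
On the way, in this order (a step that is already met when the one before it is completed fails the run):
1. one tipped bottle is lifted clear of the lane (foot 40 mm above the lane's underside) (z of any of bottle_a, bottle_b in the frame of lane above 0.04 m), for 0.1 s.
2. both bottles stand upright and free, one in each space, with the follower still back (travel under 35 mm) (angle between each of bottle_a, bottle_b's own z axis and vertical below 0.12 rad and z of bottle_a in the frame of lane between 0.002 and 0.01 m and x of bottle_a in the frame of lane between -0.02 and 0.02 m and z of bottle_b in the frame of lane between 0.002 and 0.01 m and x of bottle_b in the frame of lane between -0.02 and 0.02 m and ((y of bottle_a in the frame of lane between 0.02 and 0.07 m and y of bottle_b in the frame of lane between -0.105 and -0.05 m) or (y of bottle_b in the frame of lane between 0.02 and 0.07 m and y of bottle_a in the frame of lane between -0.105 and -0.05 m)) and value of joint follower below 0.035 m and contact force between each of bottle_a, bottle_b and the fingers below 0.05 N), for 0.2 s.
At the end, for the whole second after the job is handed in: All four bottles stand upright (within 0.12 rad) and at rest in the lane, the two righted ones at lane y = +20 to +70 and -105 to -50 mm, the two neighbours within 20 mm of their starts, and the follower's face is within 6 mm of the nearest bottle (angle between each of bottle_a, bottle_b, bottle_c, bottle_d's own z axis and vertical below 0.12 rad and z of bottle_a in the frame of lane between 0.002 and 0.01 m and x of bottle_a in the frame of lane between -0.02 and 0.02 m and z of bottle_b in the frame of lane between 0.002 and 0.01 m and x of bottle_b in the frame of lane between -0.02 and 0.02 m and ((y of bottle_a in the frame of lane between 0.02 and 0.07 m and y of bottle_b in the frame of lane between -0.105 and -0.05 m) or (y of bottle_b in the frame of lane between 0.02 and 0.07 m and y of bottle_a in the frame of lane between -0.105 and -0.05 m)) and (y of bottle_a in the frame of follower_face between 0.012 and 0.0225 m or y of bottle_b in the frame of follower_face between 0.012 and 0.0225 m) and distance of each of bottle_c, bottle_d from where it was at the start of the episode below 0.02 m and linear speed of each of bottle_a, bottle_b, bottle_c, bottle_d below 0.02 m/s); the robot touches nothing.
It fails at once if a tipped bottle is pushed or pivoted up with its foot still on the lane, or falls in the lane again ((angle between bottle_a's own z axis and vertical between 0.3 and 0.5 rad and contact force between bottle_a and lane above 0.1 N) or (angle between bottle_b's own z axis and vertical between 0.3 and 0.5 rad and contact force between bottle_b and lane above 0.1 N)).
It fails at once if a tipped bottle is dropped or flung (free of the fingers and faster than 0.35 m/s) ((linear speed of bottle_a above 0.35 m/s and contact force between bottle_a and the fingers below 0.02 N) or (linear speed of bottle_b above 0.35 m/s and contact force between bottle_b and the fingers below 0.02 N)).
It fails at once if a bottle that was standing is tipped or shifted by more than 20 mm ((angle between bottle_c's own z axis and vertical above 0.3 rad or distance of bottle_c from where it was at the start of the episode above 0.02 m) or (angle between bottle_d's own z axis and vertical above 0.3 rad or distance of bottle_d from where it was at the start of the episode above 0.02 m)).
It also fails if it takes over 67 s, if anything falls off the work surface, if the arm or the gripper's body presses on something with over 40 N, if the wrist force passes 120 N, or if a joint passes its speed limit or range.

ROBOT

A 6-joint arm with a two-finger parallel gripper is mounted at the origin on a cart in front of the work surface, level with it; the furniture and walls round the work are solid. World frame = base frame: x ahead of the robot, y to its left, z up, the work surface at z = 0. Lengths are in mm, angles in rad, forces in N, time in s.
With the tool pointing down it reaches from about 300 to 775 mm from the base axis. Payload 14.6 kg.
Tool frame: the origin (TCP) lies between the finger pads; the fingertips stand 8 mm ahead of it and the grasp point (between the pads) lies 11 mm behind it; z points along the fingers, y is the direction in which the jaws open and shut (so a half turn about z gives the same grasp; the last joint's range is limited). The gripper opens to 94 mm and grips with 3 to 60 N. Pads are 16 mm wide; open, the fingers measure 119 mm over their backs; the gripper's body (75 mm by 177 mm) begins 78 mm behind the grasp point.
Start: joints at [1.26, 0.3, 1.521, -0, 1.321, -0.067], TCP at [132.763, 533.726, 213.446] pointing down, gripper open.
Joint ranges: [-3.03, 3.03], [-0.79, 2.21], [0.23, 2.52], [-1.04, 4.18], [0, 3.07], [-2.55, 2.55]. Speed limits (rad/s): [2.22, 2.22, 2.57, 3.14, 3.14, 3.14].

INTERFACE

Orientations are given as [roll, pitch, yaw] about the fixed x, y, z axes, in that order (R = Rz(yaw) Ry(pitch) Rx(roll)).
In Python, from cell import manip gives the robot as it stands. The module is installed in compiled form; this text tells all that it offers.
- The arm moves only by the tool send_rows, never from a script. Its argument "series" is a list that holds one entry, the list of rows, each a list of 5 numbers: the opening, from 0 (shut) to 1 (fully open), then the shift along the tool's x, y, z in mm, then the turn about the tool's z in degrees. In form: [[[gripper, dx, dy, dz, roll], ...]]. A call has 1 to 10 rows; each row is the pose to reach, as a shift and turn from the pose commanded when the call began, along the tool's axes at that moment; what a row does not reach only later rows make up. A row lasts 1/10 s, in which the tool goes at most 50 mm and 8.59 degrees, less where a joint would pass 70% of its speed; a pose out of reach is approached as far as the arm can. A call with a gripper value outside its range is refused whole. The fingers move at their own pace and stop on an object; "newtons" is the grip in N (left out, the last holds). Time passes only in rows, so rows that repeat a pose let the fingers close. It gives the time, the measured TCP pose, the force and the opening at its end, in the units of the state.
- manip.read_state(): the state, without advancing time (a new reading comes with each control period).
- manip.camera(name): name is "scene" or "side" or "wrist"; returns a dict with "img" (384x512x3 uint8, red, green, blue), "vfov" (degrees; the focal length in pixels is half the picture's height over the tangent of half this angle, whatever the lens; pixels are square), "cx", "cy" (the principal point, pixels), "pose" (4x4, takes a point from camera to world coordinates); the wrist camera has in their place "T_tool_cam" (4x4, takes a point from camera to tool coordinates, whose origin is the TCP and whose axes are the flange's). Camera axes: x right, y down, z forward; pixel columns grow to the right and rows downward; lengths in mm; the calibration is good to about 2 mm. A picture is of the moment at which its call begins: read the wrist's pose just before it. There is no depth.
- manip.sign_off(): hands the job in, once; it reports no verdict.
Trained networks look in a picture, given as the dict that the camera call returned (one of the last four; its "shot" number tells which), for a name from the list of things; names that differ only in an ending like _2 or _b are one class to them, and where a whole thing is asked for, a point or a joint stands for the part that bears it (a point fixed in the world has none). Each returns a list of dicts, best first, with "conf" (0 to 1); they miss things now and then, are a little off and sometimes report something else, mostly with a low value. They report only what shows in the picture. A call takes as long as a camera call. They do not tell look-alikes from the thing itself.
- manip.find_in(target, picture): "rect" ([left, top, width, height] in pixels, round what is visible of it).
- manip.silhouettes(target, picture): "pixels" (384x512 bool, what is visible of it) and "rect" ([left, top, width, height] in pixels, round what is visible of it).
The state is a dict: "clock": time; "joints": joint angles; "qd": joint speeds; "effort": joint torques, N m; "eef_pos": TCP position; "eef_rot": TCP orientation; "wrist_force": force on the tool from outside, world axes, zero at the start; "moment": the same for the moment, N m; "finger_gap": finger opening in mm.
Only numpy, scipy, OpenCV 4.12 (cv2) and the standard library are available. Lean on these libraries where they do the work, as an engineer would, in place of code of your own. Each camera call takes 0.05 s, during which the arm holds its last target. There are 200 camera calls.

## Working session

There is one attempt and no reset: what is moved stays moved. The work goes in short steps, Python scripts to look and compute and a tool call to move; the robot and the scene stay as the last step left them, time stands still between calls to the robot, and variables do not carry over. Pictures are saved under pics/ and viewed, about 8 in all and at most 12, crops included, and the job is handed in when it is done.

Besides the shell and the picture viewer there is one more tool, called after "Emit:" by a JSON object that holds its "api" and its "payload", one argument or row to a line. send_rows: Moves the arm, as the interface text tells. Its arguments: {"type":"object","properties":{"series":{"type":"array"},"newtons":{"type":"number"}},"required":["series"]}

```bash
mkdir -p pics
cat > h.py <<'E'
import numpy as np,cv2
from cell import manip
def rays(c,uv):
    uv=np.atleast_2d(uv).astype(float);f=c['img'].shape[0]/2/np.tan(np.radians(c['vfov']/2))
    d=np.c_[(uv[:,0]-c['cx'])/f,(uv[:,1]-c['cy'])/f,np.ones(len(uv))]
    P=np.array(c['pose']);return P[:3,3],d@P[:3,:3].T
def onz(c,uv,z):
    o,d=rays(c,uv);return o+d*((z-o[2])/d[:,2:3])
def proj(c,X):
    P=np.linalg.inv(np.array(c['pose']));X=np.atleast_2d(X)@P[:3,:3].T+P[:3,3]
    f=c['img'].shape[0]/2/np.tan(np.radians(c['vfov']/2));return X[:,:2]/X[:,2:]*f+[c['cx'],c['cy']]
def save(c,n): cv2.imwrite('pics/'+n,cv2.cvtColor(c['img'],cv2.COLOR_RGB2BGR))
E
python3 - <<'E'
from h import *
for n in ['scene','side']:
    c=manip.camera(n);save(c,n+'0.png');print(n,c['vfov'],c['cx'],c['cy'],np.round(c['pose'],3).tolist())
    for t in ['lane','bottle_a','bottle_d','follower','follower_tab']:
        print(t,[(np.round(r['rect']).tolist(),round(r['conf'],2)) for r in manip.find_in(t,c)])
print(manip.read_state())
E
python3 -c "
import cv2,numpy as np
a=cv2.imread('pics/scene0.png');b=cv2.imread('pics/side0.png')
"
```

```text
scene 57.71611685968973 254.06558094432376 192.49924915744765 [[-0.85, -0.42, 0.319, 329.778], [-0.527, 0.658, -0.539, 521.791], [0.017, -0.626, -0.78, 762.067], [0.0, 0.0, 0.0, 1.0]]
lane [([188.0, 155.0, 114.0, 107.0], 0.68)]
bottle_a [([341.0, 192.0, 35.0, 13.0], 0.92), ([286.0, 217.0, 8.0, 36.0], 0.87), ([250.0, 186.0, 25.0, 15.0], 0.84), ([232.0, 136.0, 25.0, 13.0], 0.77), ([203.0, 221.0, 13.0, 28.0], 0.76), ([217.0, 215.0, 29.0, 14.0], 0.75), ([234.0, 188.0, 16.0, 30.0], 0.63)]
bottle_d [([341.0, 192.0, 35.0, 13.0], 0.92), ([286.0, 217.0, 8.0, 36.0], 0.87), ([250.0, 186.0, 25.0, 15.0], 0.84), ([232.0, 136.0, 25.0, 13.0], 0.77), ([203.0, 221.0, 13.0, 28.0], 0.76), ([217.0, 215.0, 29.0, 14.0], 0.75), ([234.0, 188.0, 16.0, 30.0], 0.63)]
follower [([268.0, 158.0, 15.0, 25.0], 0.57)]
follower_tab [([266.0, 156.0, 21.0, 26.0], 0.72)]
side 57.76987092592639 257.69385615722814 190.71219477815845 [[-0.977, -0.129, 0.17, 462.773], [-0.213, 0.615, -0.759, 708.443], [-0.007, -0.778, -0.629, 624.432], [0.0, 0.0, 0.0, 1.0]]
lane [([210.0, 158.0, 72.0, 113.0], 0.57)]
bottle_a [([232.0, 213.0,
[... 547 characters left out ...]
er_tab [([254.0, 158.0, 18.0, 24.0], 0.6)]
{'clock': 0.6, 'joints': array([ 1.26039377e+00,  2.99885679e-01,  1.52100923e+00, -5.37227335e-05,
        1.32072408e+00, -6.65908926e-02]), 'qd': array([ 0.00027577, -0.00076172, -0.00046127, -0.00199546, -0.00064037,
        0.00118788]), 'effort': array([-9.39237652e-04, -5.31472528e+01, -3.52842021e+01,  7.08519132e-02,
        2.11347733e-02, -1.02896192e-05]), 'eef_pos': array([132.77677903, 533.71117714, 213.44953296]), 'eef_rot': array([-3.14156292e+00,  5.01837715e-05,  2.89779429e+00]), 'wrist_force': array([-0.22947211, -0.2133094 , -0.56853437]), 'moment': array([-0.00074126, -0.01315482,  0.07643861]), 'finger_gap': 93.50207620034917}
```

View pics/scene0.png

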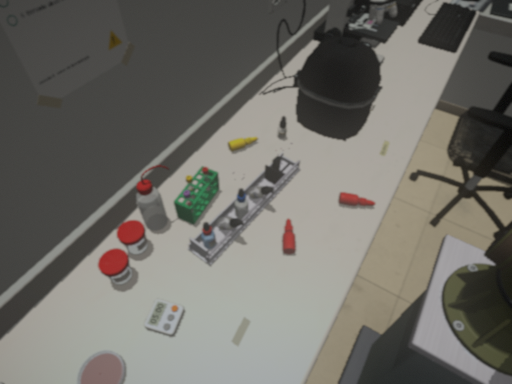

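View pics/side0.png

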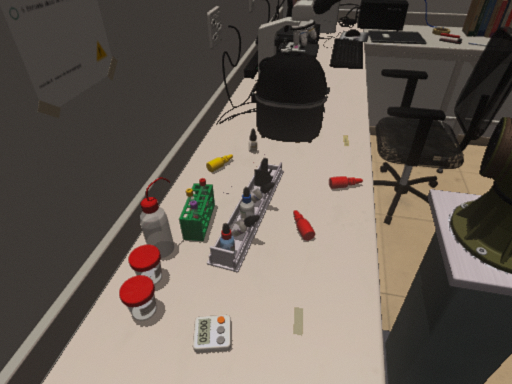

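Scene and side views both show the lane diagonal at bench centre: the end stop is near (205,245) in the scene picture and the black follower near (275,168). Two bottles stand in it at about (208,233) and (242,200). The tipped ones are at about (230,222) and (264,190). The red bottles at (290,235) and (355,198), the yellow one at (242,142) and the small upright one at (282,127) all lie outside the lane, so they are look-alikes. Next I'll enlarge the lane and compute a rough pose.

Run:
```python
from h import *
w=manip.camera('wrist');save(w,'w0.png')
print(w['vfov'],w['cx'],w['cy'],np.round(w['T_tool_cam'],3).tolist())
s=manip.camera('side');
f=s
print('scene z10',onz(manip.camera('scene'),[[205,258],[297,162],[192,240],[283,157]],20).round())
print('side z10',onz(s,[[238,262],[283,170],[212,257]],20).round())
a=cv2.cvtColor(s['img'],cv2.COLOR_RGB2BGR)[145:275,190:310]
a=cv2.resize(a,None,fx=4,fy=4,interpolation=cv2.INTER_CUBIC)
b=cv2.resize(cv2.cvtColor(w['img'],cv2.COLOR_RGB2BGR),(800-480,240))
o=np.zeros((520,800,3),np.uint8);o[:520,:480]=a;o[:240,480:]=b;cv2.imwrite('pics/c0.png',o)
```

```text
66.39661856251091 260.464922593148 191.35128788403995 [[0.0, -0.974, -0.228, 66.042], [1.0, 0.0, 0.001, -0.152], [-0.001, -0.228, 0.974, -170.399], [0.0, 0.0, 0.0, 1.0]]
scene z10 [[ 626.  240.   20.]
 [ 587. -157.   20.]
 [ 683.  218.   20.]
 [ 632. -153.   20.]]
side z10 [[ 615.  232.   20.]
 [ 573. -132.   20.]
 [ 676.  230.   20.]]
```

View pics/c0.png

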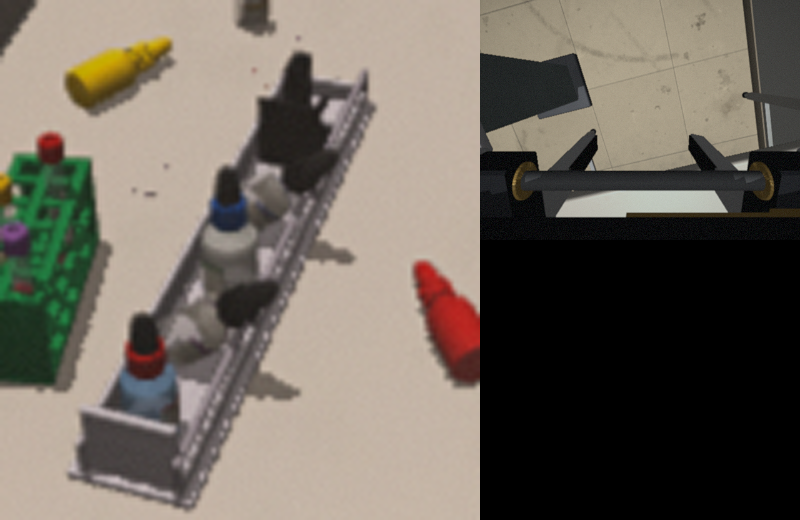

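The crop confirms it. In the lane, from the end stop, are a blue bottle with a red collar (standing), a tipped bottle, a blue-collared bottle (standing), a tipped bottle and the black follower. The red and yellow bottles lie outside and I leave them alone. The lane centre is near (630,40), with its +y axis roughly along world +y. I'm moving the arm over it.

Emit:
{"api": "send_rows", "payload": {
  "series": [
    [[1,-572,-366,-37,-7.6],[1,-572,-366,-37,-7.6],[1,-572,-366,-37,-7.6],[1,-572,-366,-37,-7.6],[1,-572,-366,-37,-7.6],[1,-572,-366,-37,-7.6],[1,-572,-366,-37,-7.6],[1,-572,-366,-37,-7.6],[1,-572,-366,-37,-7.6],[1,-572,-366,-37,-7.6]]
  ]
}}

```text
clock: 1.75
eef_pos: [477.0, 169.3, 241.0]
eef_rot: [3.141, 0.001, 3.03]
wrist_force: [0.4, 0.2, 0.4]
finger_gap: 93.8
```

Emit:
{"api": "send_rows", "payload": {
  "series": [
    [[1,-137,-115,-9,0],[1,-137,-115,-9,0],[1,-137,-115,-9,0],[1,-137,-115,-9,0],[1,-137,-115,-9,0],[1,-137,-115,-9,0]]
  ]
}}

```text
clock: 2.35
eef_pos: [599.2, 41.4, 249.2]
eef_rot: [3.142, -0.001, 3.03]
wrist_force: [-1.3, -0.1, -0.8]
finger_gap: 94.0
```

```bash
cat >> h.py <<'E'
from scipy.spatial.transform import Rotation as Ro
def wrist():
    s=manip.read_state();w=manip.camera('wrist')
    T=np.eye(4);T[:3,:3]=Ro.from_euler('xyz',s['eef_rot']).as_matrix();T[:3,3]=s['eef_pos']
    w['pose']=T@np.array(w['T_tool_cam']);return w,s
E
python3 - <<'E'
from h import *
w,s=wrist();print(s['eef_pos'],s['eef_rot'],s['joints'].round(2))
for t in ['lane','bottle_a','follower','follower_tab']:
    print(t,[(np.round(r['rect']).tolist(),round(r['conf'],2)) for r in manip.find_in(t,w)])
w['img']=w['img'];cv2.imwrite('pics/w1.png',cv2.resize(cv2.cvtColor(w['img'],cv2.COLOR_RGB2BGR),(800,600),interpolation=cv2.INTER_CUBIC))
E
```

```text
[599.20994278  41.43518269 249.1638831 ] [ 3.14152010e+00 -8.52374904e-04  3.02958177e+00] [ 0.01  0.39  1.32  0.    1.44 -1.45]
lane [([113.0, 161.0, 300.0, 58.0], 0.71)]
bottle_a [([318.0, 157.0, 38.0, 52.0], 0.85), ([275.0, 176.0, 33.0, 37.0], 0.7), ([226.0, 160.0, 27.0, 50.0], 0.66), ([360.0, 185.0, 47.0, 28.0], 0.66), ([243.0, 56.0, 72.0, 58.0], 0.62), ([96.0, 1.0, 48.0, 59.0], 0.62), ([154.0, 303.0, 25.0, 16.0], 0.48)]
follower [([149.0, 178.0, 43.0, 39.0], 0.62)]
follower_tab [([154.0, 180.0, 38.0, 37.0], 0.7)]
```

View pics/w1.png

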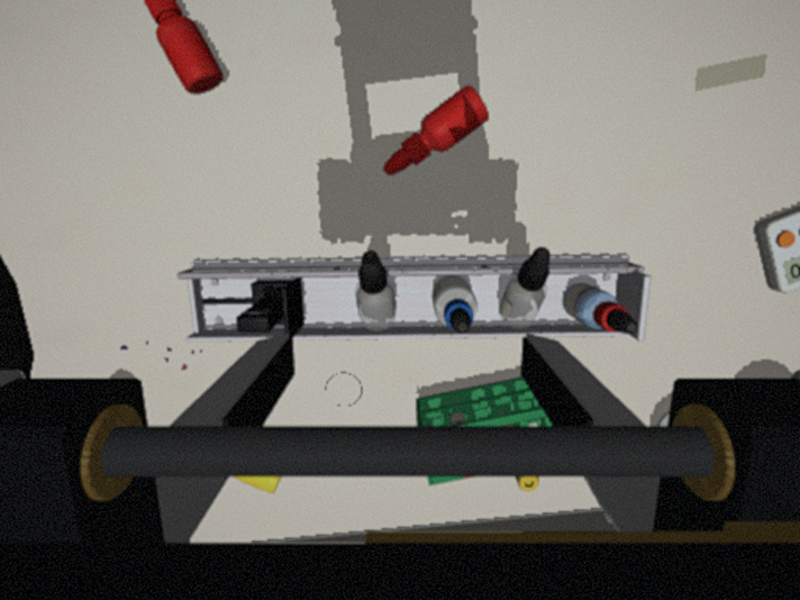

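The wrist view (scaled to 800x600) shows the lane from (190,265) to (645,338). The follower is near (275,305). The tipped bottles have their teats at (371,270) and (538,268), with the blue-collared standing bottle d at (457,310) and the red-collared one, c, at (605,312). I'll fit the lane pose and check it with an overlay.

Run:
```python
from h import *
import pickle
from scipy.optimize import least_squares
w,s=wrist();k=512/800
fr=np.array([[192,274],[640,271]])*k; rr=np.array([[200,334],[630,335]])*k
a=onz(w,fr,36);b=onz(w,rr,34);print(a.round(1),b.round(1))
yaw=np.mean([np.arctan2(-(q[1]-q[0])[0],(q[1]-q[0])[1]) for q in (a,b)])
ex=np.array([np.cos(yaw),np.sin(yaw),0]);ey=np.array([-np.sin(yaw),np.cos(yaw),0])
print('yaw',yaw,'x proj front',(a@ex).round(1),'rear',(b@ex).round(1))
# tip of teats, d cap top
tip=onz(w,np.array([[371,251],[541,250]])*k,82)
cap=onz(w,np.array([[462,328]])*k,108);cc=onz(w,np.array([[632,328]])*k,100)
print('tips x,y',(tip@ex).round(1),(tip@ey).round(1),'d',(cap@ex),(cap@ey),'c',cc@ex,cc@ey)
pickle.dump((w,yaw),open('w1.pkl','wb'))
g=cv2.cvtColor(w['img'],cv2.COLOR_RGB2BGR)[150:225,110:420]
cv2.imwrite('pics/w1c.png',cv2.resize(g[:,100:310],None,fx=3.8,fy=3.8,interpolation=cv2.INTER_CUBIC))
```

```text
[[ 581.2 -139.3   36. ]
 [ 620.4  239.3   36. ]] [[ 634.9 -144.9   34. ]
 [ 677.5  231.9   34. ]]
yaw -0.10780009900822146 x proj front [592.8 591.1] rear [646.8 648.6]
tips x,y [567.7 567.2] [ 80.2 205.9] d [619.38498011] [145.77131482] c [622.08347672] [270.69580217]
```

View pics/w1c.png

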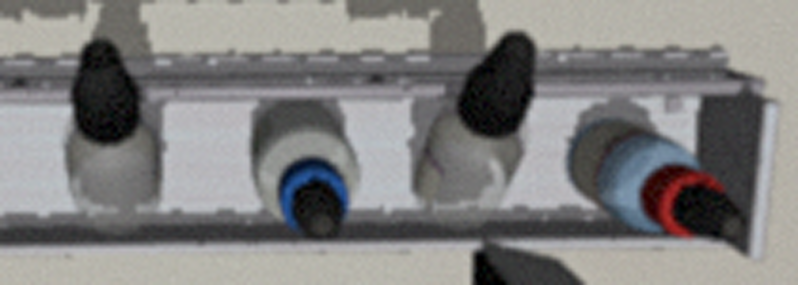

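Run:
```python
from h import *
import pickle
w,yaw=pickle.load(open('w1.pkl','rb'))
ex=np.array([np.cos(yaw),np.sin(yaw),0]);ey=np.array([-np.sin(yaw),np.cos(yaw),0])
def L(p,z):
    q=onz(w,np.array([[210+p[0]/3.8,150+p[1]/3.8]]),z)[0];return round(q@ex,1),round(q@ey,1)
print('tips',L((98,41),86),L((517,34),86))
print('collar base',L((107,138),69),L((490,135),69))
print('mid black',L((102,90),80),L((503,85),80))
print('body width pts z50',L((68,160),45),L((160,160),45),'|',L((415,180),40),L((520,160),40))
print('endstop face top ~',L((700,95),36),L((752,245),36))
```

```text
tips (np.float64(567.4), np.float64(78.6)) (np.float64(565.5), np.float64(204.5))
collar base (np.float64(600.9), np.float64(79.4)) (np.float64(600.2), np.float64(202.9))
mid black (np.float64(583.3), np.float64(79.0)) (np.float64(582.0), np.float64(202.9))
body width pts z50 (np.float64(613.9), np.float64(63.9)) (np.float64(613.9), np.float64(95.7)) | (np.float64(622.5), np.float64(185.3)) (np.float64(615.4), np.float64(221.8))
endstop face top ~ (np.float64(593.1), np.float64(284.5)) (np.float64(648.1), np.float64(308.9))
```

Emit:
{"api": "send_rows", "payload": {
  "series": [
    [[1,17.5,98,0,-0.2],[1,17.5,98,0,-0.2],[1,17.5,98,50,-0.2],[1,17.5,98,100,-0.2],[1,17.5,98,130,-0.2],[1,17.5,98,150,-0.2],[1,17.5,98,168,-0.2],[1,17.5,98,168,-0.2]]
  ]
}}

```text
clock: 3.45
eef_pos: [591.4, 141.1, 79.5]
eef_rot: [-3.141, -0.004, 3.035]
wrist_force: [-1.0, 0.1, 0.3]
finger_gap: 94.1
```

Run:
```python
from h import *
w,s=wrist();print(s['eef_pos'],s['eef_rot'],s['wrist_force'])
c=manip.camera('side')
g=cv2.cvtColor(w['img'],cv2.COLOR_RGB2BGR)
g=cv2.resize(g,(480,360));b=cv2.resize(cv2.cvtColor(c['img'],cv2.COLOR_RGB2BGR)[130:290,180:320],(320,366))
o=np.zeros((366,800,3),np.uint8);o[:360,:480]=g;o[:,480:]=b;cv2.imwrite('pics/g1.png',o)
```

```text
[591.44486859 141.10468349  79.48399961] [-3.1405213  -0.00368426  3.03450436] [-1.01531344  0.14158958  0.29297967]
```

View pics/g1.png

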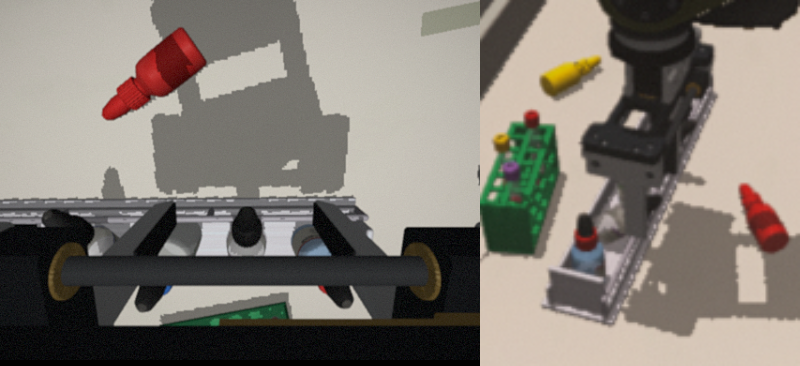

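The teat at (246,225) sits centred between the fingers, clear of its neighbours. Closing now.

Emit:
{"api": "send_rows", "payload": {
  "series": [
    [[0,0,0,0,0],[0,0,0,0,0],[0,0,0,0,0],[0,0,0,0,0],[0,0,0,0,0],[0,0,0,0,0],[0,0,0,0,0],[0,0,0,0,0]]
  ],
  "newtons": 20
}}

```text
clock: 4.35
eef_pos: [592.8, 140.9, 81.6]
eef_rot: [-3.142, -0.0, 3.034]
wrist_force: [0.5, 0.3, -0.3]
finger_gap: 33.4
```

Emit:
{"api": "send_rows", "payload": {
  "series": [
    [[0,0,0,0,0],[0,0,0,0,0],[0,0,0,0,0],[0,0,0,0,0]]
  ]
}}

```text
clock: 4.75
eef_pos: [592.9, 141.0, 81.7]
eef_rot: [3.142, 0.0, 3.034]
wrist_force: [0.4, 0.1, -0.4]
finger_gap: 13.3
```

Emit:
{"api": "send_rows", "payload": {
  "series": [
    [[0,0,0,0,0],[0,0,0,-15,0],[0,0,0,-40,0],[0,0,0,-70,0],[0,0,0,-100,0],[0,0,0,-120,0],[0,0,0,-130,0],[0,0,0,-130,0]]
  ]
}}

```text
clock: 5.55
eef_pos: [593.1, 141.0, 213.2]
eef_rot: [3.141, 0.002, 3.034]
wrist_force: [1.2, 0.2, -1.4]
finger_gap: 13.5
```

Run:
```python
from h import *
w,s=wrist();print(s['eef_pos'],s['wrist_force'],s['finger_gap'])
c=manip.camera('side')
g=cv2.cvtColor(w['img'],cv2.COLOR_RGB2BGR)
g=cv2.resize(g,(480,360));b=cv2.resize(cv2.cvtColor(c['img'],cv2.COLOR_RGB2BGR)[130:290,180:320],(320,366))
o=np.zeros((366,800,3),np.uint8);o[:360,:480]=g;o[:,480:]=b;cv2.imwrite('pics/g2.png',o)
```

```text
[593.09420185 140.99469292 213.24567736] [ 1.20629846  0.16217179 -1.40198401] 13.51735352349416
```

View pics/g2.png

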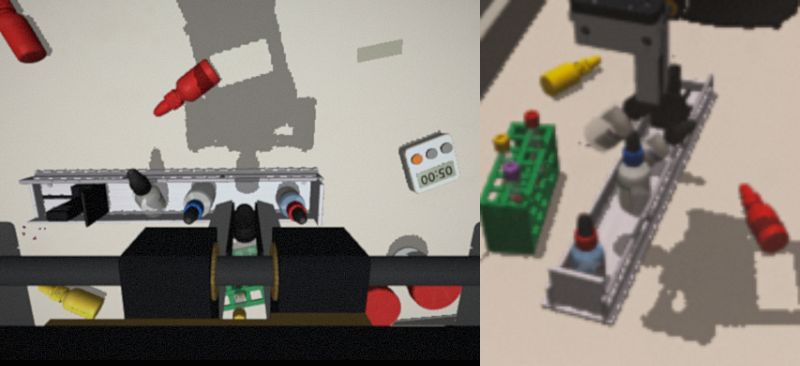

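The bottle is lifted and still tilted: in the side inset its body is at (610,130), left of the fingers. I'll relax the grip so it swings to hang.

Emit:
{"api": "send_rows", "payload": {
  "series": [
    [[0,0,0,0,0],[0,0,0,0,0],[0,0,0,0,0],[0,0,0,0,0],[0,0,0,0,0]]
  ],
  "newtons": 3
}}

```text
clock: 6.15
eef_pos: [592.8, 140.9, 211.5]
eef_rot: [-3.142, -0.0, 3.034]
wrist_force: [-0.1, 0.1, -0.4]
finger_gap: 14.0
```

```bash
cat >> h.py <<'E'
def tilt(crop=(120,290,180,330)):
    """silhouette of the held bottle, per view: rect + principal axis"""
    s=manip.read_state();print('tcp',s['eef_pos'].round(1),'F',s['wrist_force'].round(2),'M',s['moment'].round(3),'gap',round(s['finger_gap'],1))
    for n in ['side','scene']:
        c=manip.camera(n);g=proj(c,s['eef_pos']-[0,0,0])[0]
        for r in manip.silhouettes('bottle_a',c):
            v,u=np.nonzero(r['pixels']); 
            if len(u)<8: continue
            m=np.array([u.mean(),v.mean()])
            if np.hypot(*(m-g))<45: print(n,'tcp px',g.round(),'blob',m.round(1),[int(x) for x in r['rect']],'conf',round(r['conf'],2))
        save(c,'last_'+n+'.png')
E
python3 - <<'E'
from h import *
tilt()
E
```

```text
tcp [592.8 140.9 211.5] F [-0.14  0.11 -0.39] M [-0.026 -0.035 -0.001] gap 14.0
side tcp px [256. 169.] blob [250.7 190.5] [242, 172, 13, 35] conf 0.86
side tcp px [256. 169.] blob [246.6 212.7] [242, 202, 9, 21] conf 0.73
side tcp px [256. 169.] blob [217.7 162.1] [204, 153, 33, 17] conf 0.59
side tcp px [256. 169.] blob [265.2 188.9] [259, 180, 14, 15] conf 0.56
scene tcp px [238. 185.] blob [239.5 202.4] [233, 186, 15, 29] conf 0.8
scene tcp px [238. 185.] blob [259.7 191.3] [249, 185, 25, 14] conf 0.65
```

Run:
```python
from h import *
a=cv2.imread('pics/last_side.png')[130:250,200:310];b=cv2.imread('pics/last_scene.png')[130:250,200:310]
cv2.imwrite('pics/g3.png',np.hstack([cv2.resize(x,(400,436),interpolation=cv2.INTER_CUBIC) for x in (a,b)]))
s=manip.read_state()
for n in ['side','scene']:
    c=manip.camera(n);print(n,proj(c,s['eef_pos']+np.array([[0,0,3],[0,0,-82]])).round(1).tolist())
```

```text
side [[256.0, 167.5], [256.4, 199.2]]
scene [[238.4, 183.7], [239.1, 208.1]]
```

View pics/g3.png

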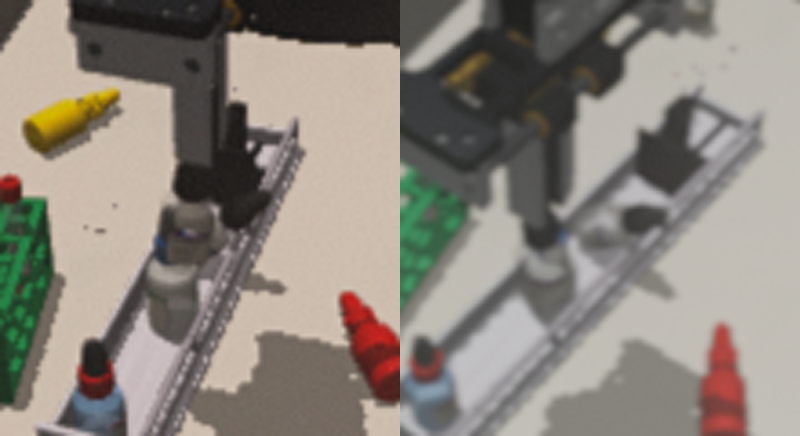

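It now hangs nearly upright in both views. I'll move it over the lane with a firmer grip and lower it to just above the floor.

Emit:
{"api": "send_rows", "payload": {
  "series": [
    [[0,0,0,0,0],[0,-10,0,0,0],[0,-22,0,0,0],[0,-35,0,0,0],[0,-45,0,0,0],[0,-45,0,25,0],[0,-45,0,50,0],[0,-45,0,75,0],[0,-45,0,95,0],[0,-45,0,103,0]]
  ],
  "newtons": 10
}}

```text
clock: 7.45
eef_pos: [636.7, 136.0, 106.5]
eef_rot: [-3.141, -0.003, 3.034]
wrist_force: [0.1, 0.1, -0.1]
finger_gap: 13.4
```

Run:
```python
from h import *
tilt()
s=manip.read_state()
for n in ['side','scene']:
    c=manip.camera(n);print(n,proj(c,s['eef_pos']+np.array([[0,0,3],[0,0,-35],[0,0,-87]])).round(1).tolist())
a=cv2.imread('pics/last_side.png')[150:260,205:285];b=cv2.imread('pics/last_scene.png')[150:260,190:270]
cv2.imwrite('pics/g4.png',np.hstack([cv2.resize(x,(400,550),interpolation=cv2.INTER_CUBIC) for x in (a,b)]))
```

```text
tcp [636.7 136.  106.5] F [ 0.06  0.13 -0.07] M [-0.009 -0.021 -0.063] gap 13.4
side tcp px [238. 203.] blob [236.7 222.1] [233, 206, 10, 30] conf 0.87
side tcp px [238. 203.] blob [226.2 238.3] [215, 223, 19, 27] conf 0.8
side tcp px [238. 203.] blob [260.2 191.3] [253, 181, 19, 18] conf 0.78
side tcp px [238. 203.] blob [247.4 206.1] [244, 190, 7, 37] conf 0.68
scene tcp px [225. 204.] blob [225.4 219.1] [219, 204, 15, 24] conf 0.69
scene tcp px [225. 204.] blob [259.8 191.1] [251, 185, 26, 13] conf 0.6
side [[237.4, 200.9], [238.1, 213.3], [239.0, 229.2]]
scene [[224.2, 202.6], [224.9, 212.1], [225.9, 224.0]]
```

View pics/g4.png

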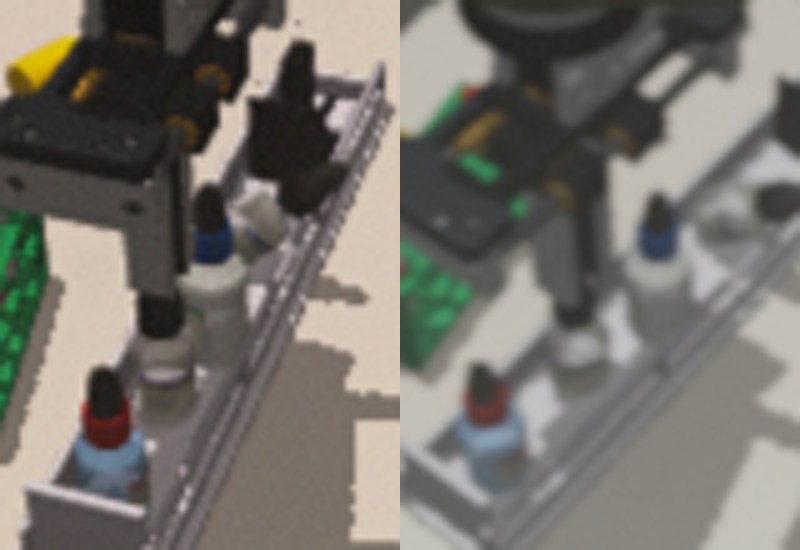

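It looks vertical, between the blue-collared bottle and the end-stop one. I'll lower it slowly with a light grip.

Emit:
{"api": "send_rows", "payload": {
  "series": [
    [[0,0,0,0,0],[0,0,0,3,0],[0,0,0,6,0],[0,0,0,9,0],[0,0,0,11,0],[0,0,0,11,0]]
  ],
  "newtons": 4
}}

```text
clock: 8.35
eef_pos: [637.3, 136.1, 97.2]
eef_rot: [-3.141, -0.001, 3.034]
wrist_force: [-0.3, -0.0, -0.8]
finger_gap: 13.9
```

Emit:
{"api": "send_rows", "payload": {
  "series": [
    [[0,0,0,2,0],[0,0,0,4,0],[0,0,0,4,0]]
  ]
}}

```text
clock: 8.65
eef_pos: [638.1, 136.2, 94.7]
eef_rot: [3.141, 0.002, 3.034]
wrist_force: [-1.0, -0.8, 5.2]
finger_gap: 14.8
```

A 5 N upward force means it is on the floor. Releasing.

Emit:
{"api": "send_rows", "payload": {
  "series": [
    [[0.4,0,0,-1,0],[0.4,0,0,-1,0],[0.4,0,0,-1,0],[0.4,0,0,-1,0],[0.4,0,0,-1,0],[0.4,0,0,-20,0],[0.4,0,0,-60,0],[0.4,0,0,-110,0],[0.4,0,0,-110,0]]
  ]
}}

```text
clock: 9.55
eef_pos: [639.6, 136.5, 211.1]
eef_rot: [3.139, 0.01, 3.034]
wrist_force: [0.4, 0.4, 0.2]
finger_gap: 37.9
```

Run:
```python
from h import *
w,s=wrist();print(s['eef_pos'],s['finger_gap'])
c=manip.camera('side')
g=cv2.cvtColor(w['img'],cv2.COLOR_RGB2BGR)
g=cv2.resize(g,(480,360));b=cv2.resize(cv2.cvtColor(c['img'],cv2.COLOR_RGB2BGR)[145:275,190:305],(320,362))
o=np.zeros((362,800,3),np.uint8);o[:360,:480]=g;o[:,480:]=b;cv2.imwrite('pics/g5.png',o)
```

```text
[639.59092684 136.46031532 211.14031109] 37.88724372003219
```

View pics/g5.png

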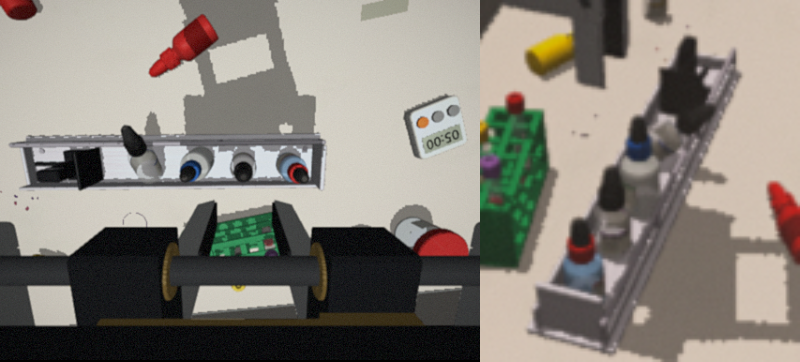

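The first bottle stands between the blue- and red-collared bottles in both views. Now the second tipped bottle, using the same procedure.

Emit:
{"api": "send_rows", "payload": {
  "series": [
    [[1,45,-124.6,0,0],[1,45,-124.6,0,0],[1,45,-124.6,0,0],[1,45,-124.6,0,0],[1,45,-124.6,0,0],[1,45,-124.6,0,0],[1,45,-124.6,0,0]]
  ]
}}

```text
clock: 10.35
eef_pos: [579.6, 18.0, 203.0]
eef_rot: [-3.142, -0.001, 3.035]
wrist_force: [-0.2, 0.4, 0.4]
finger_gap: 89.9
```

Run:
```python
from h import *
w,s=wrist();print(s['eef_pos'],s['eef_rot'],s['finger_gap'])
# recheck teat of tipped bottle: dark pixels near predicted teat
yaw=-.1078;ex=np.array([np.cos(yaw),np.sin(yaw),0]);ey=np.array([-np.sin(yaw),np.cos(yaw),0])
p=574.2*ex+79.2*ey;p[2]=80;q=proj(w,p)[0];print('pred px',q,w['img'].shape)
for r in manip.silhouettes('bottle_a',w):
    v,u=np.nonzero(r['pixels']);
    if np.hypot(u.mean()-q[0],v.mean()-q[1])<50:
        d=w['img'].max(2)[v,u]<70;uv=np.array([[u[d].mean(),v[d].mean()]]);X=onz(w,uv,80)[0];print(r['conf'],r['rect'],uv.round(1),d.sum(),'ex',X@ex,'ey',X@ey)
```

```text
[579.57146928  18.01660529 203.00345316] [-3.14158397e+00 -8.98364950e-04  3.03522535e+00] 89.91255728531034
pred px [259.36356874 188.78149078] (384, 512, 3)
0.96 [242.7, 182.0, 30.8, 51.5] [[258.2 198.2]] 438 ex 584.2067410646562 ey 78.02065304087601
```

Emit:
{"api": "send_rows", "payload": {
  "series": [
    [[1,0,-0.7,40,0],[1,0,-0.7,80,0],[1,0,-0.7,105,0],[1,0,-0.7,122,0],[1,0,-0.7,122,0],[0,0,-0.7,122,0],[0,0,-0.7,122,0],[0,0,-0.7,122,0],[0,0,-0.7,122,0],[0,0,-0.7,122,0]]
  ],
  "newtons": 20
}}

```text
clock: 11.45
eef_pos: [579.5, 16.3, 82.1]
eef_rot: [3.142, 0.001, 3.034]
wrist_force: [0.0, -0.5, -0.0]
finger_gap: 57.6
```

Emit:
{"api": "send_rows", "payload": {
  "series": [
    [[0,0,0,0,0],[0,0,0,0,0],[0,0,0,0,0],[0,0,0,0,0],[0,0,0,0,0],[0,0,0,0,0],[0,0,0,0,0],[0,0,0,0,0],[0,0,0,0,0]]
  ]
}}

```text
clock: 12.35
eef_pos: [579.3, 16.3, 81.6]
eef_rot: [-3.142, -0.0, 3.034]
wrist_force: [-0.1, -0.6, 0.2]
finger_gap: 14.1
```

Emit:
{"api": "send_rows", "payload": {
  "series": [
    [[0,0,0,0,0],[0,0,0,-15,0],[0,0,0,-40,0],[0,0,0,-70,0],[0,0,0,-100,0],[0,0,0,-120,0],[0,0,0,-130,0],[0,0,0,-130,0]]
  ]
}}

```text
clock: 13.15
eef_pos: [579.6, 16.4, 213.2]
eef_rot: [3.141, 0.002, 3.034]
wrist_force: [-0.0, 0.1, -2.0]
finger_gap: 13.6
```

Emit:
{"api": "send_rows", "payload": {
  "series": [
    [[0,0,0,0,0],[0,0,0,0,0],[0,0,0,0,0],[0,0,0,0,0],[0,0,0,0,0],[0,0,0,0,0]]
  ],
  "newtons": 3
}}

```text
clock: 13.75
eef_pos: [579.3, 16.4, 211.5]
eef_rot: [3.142, -0.0, 3.034]
wrist_force: [0.6, 0.3, 0.4]
finger_gap: 14.2
```

Emit:
{"api": "send_rows", "payload": {
  "series": [
    [[0,0,0,0,0],[0,-10,0,0,0],[0,-22,0,0,0],[0,-35,0,0,0],[0,-45,0,0,0],[0,-45,0,0,0]]
  ],
  "newtons": 10
}}

```text
clock: 14.35
eef_pos: [624.6, 11.4, 211.2]
eef_rot: [-3.142, -0.0, 3.034]
wrist_force: [0.0, 0.7, -0.7]
finger_gap: 13.1
```

Run:
```python
from h import *
tilt()
s=manip.read_state()
a=cv2.imread('pics/last_side.png')[120:250,210:310];b=cv2.imread('pics/last_scene.png')[120:250,210:310]
for n in ['side','scene']:
    c=manip.camera(n);print(n,proj(c,s['eef_pos']+np.array([[0,0,3],[0,0,-35],[0,0,-87]])).round(1).tolist())
cv2.imwrite('pics/g6.png',np.hstack([cv2.resize(x,(400,520),interpolation=cv2.INTER_CUBIC) for x in (a,b)]))
```

```text
tcp [624.6  11.4 211.2] F [ 0.04  0.72 -0.65] M [ 0.005 -0.048  0.047] gap 13.1
side tcp px [255. 136.] blob [250.6 156.9] [244, 139, 13, 29] conf 0.91
scene tcp px [258. 143.] blob [255.7 160.5] [250, 148, 11, 26] conf 0.67
scene tcp px [258. 143.] blob [238.4 143.7] [231, 137, 19, 13] conf 0.47
side [[255.1, 134.7], [255.3, 148.6], [255.5, 166.3]]
scene [[258.3, 141.6], [257.9, 153.5], [257.4, 168.4]]
```

View pics/g6.png

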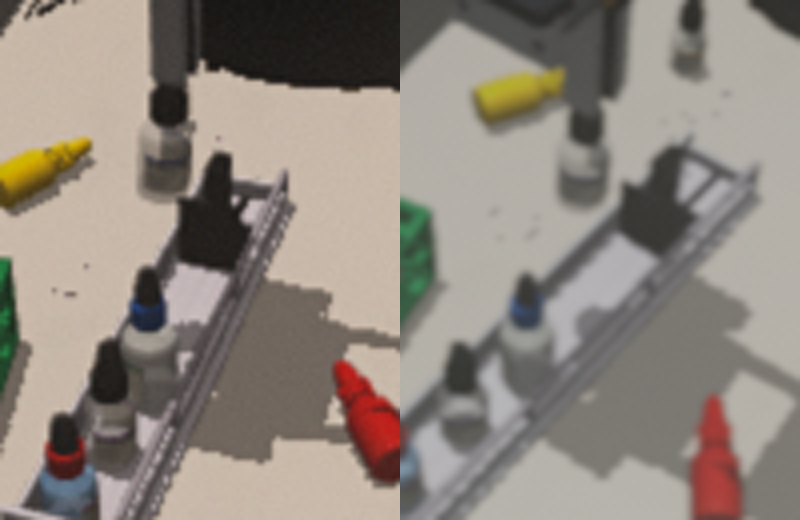

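The second bottle hangs upright: its body is at (165,160) in the side inset, directly under the fingers. Lowering it.

Emit:
{"api": "send_rows", "payload": {
  "series": [
    [[0,0,0,25,0],[0,0,0,50,0],[0,0,0,75,0],[0,0,0,95,0],[0,0,0,103,0],[0,0,0,103,0],[0,0,0,103,0]]
  ]
}}

```text
clock: 15.35
eef_pos: [624.5, 11.5, 109.8]
eef_rot: [3.141, 0.001, 3.034]
wrist_force: [-0.4, 0.6, -1.7]
finger_gap: 13.7
```

Emit:
{"api": "send_rows", "payload": {
  "series": [
    [[0,0,0,0,0],[0,0,0,3,0],[0,0,0,6,0],[0,0,0,9,0],[0,0,0,11,0],[0,0,0,13,0],[0,0,0,15,0],[0,0,0,15,0]]
  ],
  "newtons": 4
}}

```text
clock: 16.15
eef_pos: [624.9, 11.5, 94.7]
eef_rot: [3.141, 0.003, 3.034]
wrist_force: [-0.2, -0.6, 7.4]
finger_gap: 14.5
```

On the floor (7 N). Releasing, rising and opening for a wide look.

Emit:
{"api": "send_rows", "payload": {
  "series": [
    [[0.4,0,0,-1,0],[0.4,0,0,-1,0],[0.4,0,0,-1,0],[0.4,0,0,-1,0],[0.4,0,0,-1,0],[0.4,0,0,-20,0],[0.4,0,0,-60,0],[0.4,0,0,-110,0],[0.4,60,0,-140,0],[0.4,60,0,-140,0]]
  ]
}}

```text
clock: 17.15
eef_pos: [563.3, 18.2, 236.7]
eef_rot: [3.141, 0.004, 3.034]
wrist_force: [0.4, -0.1, -0.8]
finger_gap: 37.6
```

Emit:
{"api": "send_rows", "payload": {
  "series": [
    [[0.4,0,0,0,0],[0.4,0,0,0,0],[0.4,0,0,0,0],[0.4,0,0,0,0]]
  ]
}}

```text
clock: 17.55
eef_pos: [564.8, 17.8, 232.5]
eef_rot: [-3.141, -0.002, 3.034]
wrist_force: [0.7, -0.2, 0.2]
finger_gap: 37.4
```

Run:
```python
from h import *
import pickle
w,s=wrist();print(s['eef_pos'],s['eef_rot'],s['finger_gap'])
yaw=-.1078;ex=np.array([np.cos(yaw),np.sin(yaw),0]);ey=np.array([-np.sin(yaw),np.cos(yaw),0])
for t in ['bottle_a','follower_tab']:
  for r in manip.silhouettes(t,w):
    print(t,round(r['conf'],2),np.round(r['rect']).tolist())
pickle.dump((w,s),open('w2.pkl','wb'))
g=cv2.cvtColor(w['img'],cv2.COLOR_RGB2BGR)
for e in (79,145.8,203.7,270.7,-27):   # foot predictions, tab
    z=87 if e<0 else 6
    u=proj(w,620*ex+e*ey+[0,0,z])[0];print(e,u.round(1))
b=[np.array(r['rect']) for r in manip.find_in('lane',w)];print('lane',b)
x0,y0,ww,hh=b[0];x0=int(max(x0-8,0));y0=int(max(y0-25,0))
cr=g[y0:y0+int(hh)+50,x0:x0+int(ww)+16];f=800/cr.shape[1];print('crop',x0,y0,f)
cv2.imwrite('pics/g7.png',cv2.resize(cr,None,fx=f,fy=f,interpolation=cv2.INTER_CUBIC))
```

```text
[564.76086169  17.84468874 232.53450462] [-3.14145037e+00 -1.65044728e-03  3.03377768e+00] 37.38468869937823
bottle_a 0.97 [297.0, 201.0, 32.0, 38.0]
bottle_a 0.83 [380.0, 205.0, 56.0, 42.0]
bottle_a 0.67 [264.0, 80.0, 76.0, 56.0]
bottle_a 0.62 [337.0, 206.0, 42.0, 35.0]
bottle_a 0.62 [249.0, 209.0, 28.0, 44.0]
bottle_a 0.56 [106.0, 0.0, 54.0, 85.0]
follower_tab 0.88 [173.0, 203.0, 35.0, 38.0]
79 [260.7 214.6]
145.8 [307.9 214.6]
203.7 [348.8 214.6]
270.7 [396.2 214.6]
-27 [168.4 236.1]
lane [array([129.3, 186.1, 310.9,  61. ])]
crop 121 161 2.4539877300613497
```

View pics/g7.png

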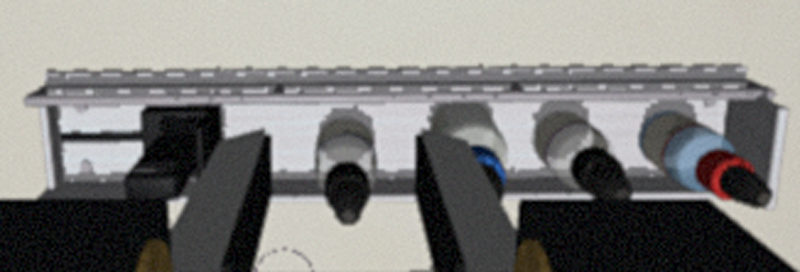

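All four bottles stand in the lane: teats at (347,200), the blue collar at (490,165), (600,175) and (745,185) in the crop. The follower's tab is at (150,180), lane-aligned ey ≈ -9. I'll take the tab between the jaws, which centres it along the lane, with the tips 8 mm below its top.

Emit:
{"api": "send_rows", "payload": {
  "series": [
    [[1,-60.4,-87.5,0,0],[1,-60.4,-87.5,0,0],[1,-60.4,-87.5,0,0],[1,-60.4,-87.5,0,0],[1,-60.4,-87.5,0,0],[1,-60.4,-87.5,0,0],[1,-60.4,-87.5,0,0],[1,-60.4,-87.5,0,0]]
  ]
}}

```text
clock: 18.55
eef_pos: [615.0, -74.8, 234.0]
eef_rot: [-3.142, 0.0, 3.035]
wrist_force: [0.9, 0.2, 0.1]
finger_gap: 93.6
```

Run:
```python
from h import *
w,s=wrist();print(s['eef_pos'],s['finger_gap'])
yaw=-.1078;ex=np.array([np.cos(yaw),np.sin(yaw),0]);ey=np.array([-np.sin(yaw),np.cos(yaw),0])
print('ex,ey',s['eef_pos']@ex,s['eef_pos']@ey)
for r in manip.silhouettes('follower_tab',w):
    v,u=np.nonzero(r['pixels']);print(r['conf'],r['rect'])
    for vv in range(int(r['rect'][1]),int(r['rect'][1]+r['rect'][3]),4):
        q=u[v==vv]
        if len(q): 
            X=onz(w,[[q.min(),vv],[q.max(),vv]],87);print(vv,q.min(),q.max(),(X@ex).round(1),(X@ey).round(1))
```

```text
[614.96919867 -74.82127048 233.96368763] 93.641600462332
ex,ey 619.4495485961687 -8.221592153250384
0.62 [240.9, 157.3, 31.4, 43.9]
161 243 273 [594.1 594. ] [-27.1   5.4]
165 241 275 [598.5 598.4] [-29.4   7.6]
169 241 274 [602.8 602.8] [-29.4   6.6]
173 242 274 [607.3 607.2] [-28.4   6.7]
177 242 274 [611.7 611.7] [-28.4   6.7]
181 242 274 [616.2 616.1] [-28.5   6.8]
185 242 274 [620.7 620.6] [-28.6   6.8]
189 242 274 [625.2 625.2] [-28.6   6.9]
193 271 274 [629.7 629.7] [3.6 6.9]
197 271 274 [634.3 634.3] [3.6 7. ]
```

Emit:
{"api": "send_rows", "payload": {
  "series": [
    [[1,0,-6,40,0],[1,0,-6,80,0],[1,0,-6,115,0],[1,0,-6,135,0],[1,0,-6,146,0],[1,0,-6,146,0],[0,0,-6,146,0],[0,0,-6,146,0],[0,0,-6,146,0],[0,0,-6,146,0]]
  ],
  "newtons": 10
}}

```text
clock: 19.65
eef_pos: [614.7, -81.5, 88.3]
eef_rot: [-3.142, 0.001, 3.034]
wrist_force: [0.2, 0.3, -0.9]
finger_gap: 65.5
```

Emit:
{"api": "send_rows", "payload": {
  "series": [
    [[0,0,0,0,0],[0,0,0,0,0],[0,0,0,0,0],[0,0,0,0,0],[0,0,0,0,0],[0,0,0,0,0],[0,0,0,0,0]]
  ]
}}

```text
clock: 20.35
eef_pos: [614.4, -81.4, 87.6]
eef_rot: [3.141, -0.0, 3.034]
wrist_force: [1.1, 1.8, 0.1]
finger_gap: 25.8
```

Tab gripped: the gap is 25.8 mm and its centre is at ey = -14.8. The bottle axis was released at ey = 78.6, so the tab should go to about 38.6, i.e. +53 mm, leaving about 2.5 mm. Sliding it.

Emit:
{"api": "send_rows", "payload": {
  "series": [
    [[0,0,6,0,0],[0,0,13,0,0],[0,0,20,0,0],[0,0,27,0,0],[0,0,34,0,0],[0,0,41,0,0],[0,0,47,0,0],[0,0,51,0,0],[0,0,53,0,0],[0,0,53,0,0]]
  ]
}}

```text
clock: 21.35
eef_pos: [619.9, -27.9, 87.6]
eef_rot: [3.141, -0.001, 3.034]
wrist_force: [-5.3, 2.6, 2.8]
finger_gap: 25.6
```

Emit:
{"api": "send_rows", "payload": {
  "series": [
    [[0,0,0,0,0],[0,0,0,0,0],[0,0,0,0,0]]
  ]
}}

```text
clock: 21.65
eef_pos: [619.9, -27.9, 87.6]
eef_rot: [3.141, -0.001, 3.034]
wrist_force: [-5.7, 2.2, 2.0]
finger_gap: 26.1
```

Emit:
{"api": "send_rows", "payload": {
  "series": [
    [[0.31,0,0,0,0],[0.31,0,0,0,0],[0.31,0,0,0,0],[0.31,0,0,-4,0],[0.31,0,0,-10,0],[0.31,0,0,-25,0],[0.31,0,0,-60,0],[0.31,0,0,-105,0],[0.31,0,0,-150,0],[0.31,0,0,-150,0]]
  ]
}}

```text
clock: 22.65
eef_pos: [621.9, -29.0, 246.0]
eef_rot: [3.142, 0.012, 3.034]
wrist_force: [-0.4, 0.6, -0.1]
finger_gap: 29.2
```

Emit:
{"api": "send_rows", "payload": {
  "series": [
    [[0.31,60,0,0,0],[0.31,60,0,0,0],[0.31,60,0,0,0],[0.31,60,0,0,0]]
  ]
}}

```text
clock: 23.05
eef_pos: [561.3, -22.5, 238.7]
eef_rot: [-3.142, 0.002, 3.034]
wrist_force: [0.1, -0.3, -0.7]
finger_gap: 29.1
```

Run:
```python
from h import *
w,s=wrist();print(s['eef_pos'],s['wrist_force'],s['finger_gap'])
yaw=-.1078;ex=np.array([np.cos(yaw),np.sin(yaw),0]);ey=np.array([-np.sin(yaw),np.cos(yaw),0])
P=lambda e,z:proj(w,620*ex+e*ey+[0,0,z])[0].round(1).tolist()
print('pred face top',P(59.9,64),'tab back top',P(26,87))
for e in (78.6,145.8,203.5,270):
    print(e,'foot',P(e,6),'cap',P(e,102))
for r in manip.silhouettes('follower_tab',w)[:1]:
    v,u=np.nonzero(r['pixels']);print('tab',r['conf'],u.min(),u.max(),v.min(),v.max())
for r in manip.find_in('bottle_a',w): print(round(r['conf'],2),np.round(r['rect']).tolist())
for n in ('side','scene'):
    c=manip.camera(n)
    print(n)
    for r in manip.find_in('bottle_a',c): print(round(r['conf'],2),np.round(r['rect']).tolist())
    for e in (78.6,145.8,203.5,270):
        q=620*ex+e*ey;print(e,proj(c,[q+[0,0,6],q+[0,0,102]]).round().tolist())
save(w,'fin.png')
```

```text
[561.31983566 -22.47344924 238.71240355] [ 0.08904705 -0.34329936 -0.7016618 ] 29.095899998199023
pred face top [278.0, 226.0] tab back top [250.1, 232.8]
78.6 foot [288.6, 212.1] cap [296.7, 237.8]
145.8 foot [335.4, 212.1] cap [356.8, 237.8]
203.5 foot [375.6, 212.1] cap [408.5, 237.8]
270 foot [421.9, 212.1] cap [468.0, 237.8]
tab 0.88 246 278 201 243
0.95 [408.0, 204.0, 59.0, 37.0]
0.89 [366.0, 202.0, 46.0, 39.0]
0.84 [142.0, 0.0, 52.0, 81.0]
0.77 [324.0, 200.0, 39.0, 44.0]
0.68 [296.0, 79.0, 74.0, 57.0]
0.62 [278.0, 205.0, 23.0, 24.0]
0.62 [221.0, 314.0, 5.0, 23.0]
side
0.82 [219.0, 222.0, 18.0, 29.0]
0.81 [292.0, 211.0, 22.0, 25.0]
0.64 [241.0, 190.0, 11.0, 37.0]
0.57 [249.0, 172.0, 8.0, 30.0]
0.5 [204.0, 154.0, 31.0, 16.0]
0.5 [329.0, 176.0, 35.0, 11.0]
78.6 [[256.0, 202.0], [255.0, 174.0]]
145.8 [[247.0, 218.0], [246.0, 189.0]]
203.5 [[239.0, 234.0], [238.0, 204.0]]
270 [[229.0, 254.0], [226.0, 224.0]]
scene
0.81 [220.0, 206.0, 16.0, 28.0]
0.81 [284.0, 217.0, 11.0, 38.0]
0.78 [342.0, 194.0, 31.0, 11.0]
0.7 [228.0, 136.0, 30.0, 14.0]
0.69 [202.0, 223.0, 12.0, 25.0]
0.68 [257.0, 168.0, 16.0, 28.0]
0.66 [236.0, 190.0, 12.0, 29.0]
0.6 [250.0, 178.0, 11.0, 23.0]
78.6 [[256.0, 198.0], [257.0, 174.0]]
145.8 [[241.0, 213.0], [240.0, 190.0]]
203.5 [[226.0, 227.0], [224.0, 205.0]]
270 [[209.0, 245.0], [205.0, 224.0]]
```

The follower's face edge is at u=278, as predicted. The bottle beside it is partly hidden by a finger, so I'll shift for one clear numeric check.

Emit:
{"api": "send_rows", "payload": {
  "series": [
    [[0.9,0,60,0,0],[0.9,0,60,0,0],[0.9,0,60,0,0],[0.9,0,60,0,0],[0.9,0,60,0,0],[0.9,0,60,0,0],[0.9,0,60,0,0]]
  ]
}}

```text
clock: 24.1
eef_pos: [566.9, 36.7, 237.7]
eef_rot: [-3.142, 0.0, 3.033]
wrist_force: [0.1, -0.5, 0.3]
finger_gap: 81.8
```

Run:
```python
from h import *
w,s=wrist();print(s['eef_pos'],s['wrist_force'],s['finger_gap'])
yaw=-.1078;ex=np.array([np.cos(yaw),np.sin(yaw),0]);ey=np.array([-np.sin(yaw),np.cos(yaw),0])
P=lambda e,z:proj(w,620*ex+e*ey+[0,0,z])[0].round(1).tolist()
print('pred face top',P(59.9,64))
for e in (78.6,145.8,203.5,270): print(e,'foot',P(e,6),'cap',P(e,102))
for r in manip.silhouettes('follower_tab',w)[:1]:
    v,u=np.nonzero(r['pixels']);print('tab',r['conf'],u.min(),u.max(),v.min(),v.max())
for r in manip.silhouettes('bottle_a',w):
    v,u=np.nonzero(r['pixels']);d=w['img'].max(2)[v,u]<70
    t=onz(w,[[u[d].mean(),v[d].mean()]],90)[0] if d.any() else np.zeros(3)
    b=onz(w,[[(u[~d].min()+u[~d].max())/2,v[~d].mean()]],50)[0]
    print(round(r['conf'],2),np.round(r['rect']).tolist(),'teat ex,ey',(t@ex).round(1),(t@ey).round(1),'body',(b@ex).round(1),(b@ey).round(1))
```

```text
[566.92232083  36.67985205 237.70488601] [ 0.13760806 -0.5438682   0.30494477] 81.84498755308327
pred face top [230.1, 227.2]
78.6 foot [247.2, 213.1] cap [243.5, 239.1]
145.8 foot [294.1, 213.1] cap [303.8, 239.0]
203.5 foot [334.4, 213.1] cap [355.6, 239.0]
270 foot [380.8, 213.0] cap [415.3, 238.9]
tab 0.98 200 234 201 245
0.97 [368.0, 209.0, 47.0, 31.0] teat ex,ey 609.0 251.4 body 617.5 260.7
0.85 [283.0, 202.0, 29.0, 44.0] teat ex,ey 609.5 140.2 body 611.8 143.7
0.75 [95.0, 3.0, 57.0, 83.0] teat ex,ey 439.9 -28.4 body 410.4 -59.5
0.71 [154.0, 308.0, 32.0, 30.0] teat ex,ey 721.2 -9.5 body 767.0 -30.7
0.7 [320.0, 202.0, 38.0, 23.0] teat ex,ey 592.6 185.2 body 606.3 198.4
0.57 [252.0, 80.0, 71.0, 54.0] teat ex,ey 480.2 143.5 body 476.0 127.0
0.55 [238.0, 208.0, 23.0, 42.0] teat ex,ey 616.8 82.1 body 617.6 80.2
```

The bottle next to the follower reads 1–4 mm further along than where I released it, which would use up the tolerance. I'll measure the gap more carefully from directly above it.

Emit:
{"api": "send_rows", "payload": {
  "series": [
    [[0.9,0,6,0,0],[0.9,0,6,0,0],[0.9,0,6,0,0]]
  ]
}}

```text
clock: 24.55
eef_pos: [567.6, 43.5, 237.6]
eef_rot: [-3.142, -0.0, 3.034]
wrist_force: [0.1, -0.4, -0.6]
finger_gap: 84.6
```

Run:
```python
from h import *
w,s=wrist();print(s['eef_pos'])
yaw=-.1078;ex=np.array([np.cos(yaw),np.sin(yaw),0]);ey=np.array([-np.sin(yaw),np.cos(yaw),0])
for r in manip.silhouettes('bottle_a',w):
    x,y,ww,hh=r['rect']
    v,u=np.nonzero(r['pixels'])
    if abs(u.mean()-245)<20 and v.mean()>195:
        for vv in range(v.min(),v.max()+1,3):
            q=u[v==vv];print(vv,q.min(),q.max())
P=lambda a,e,z:proj(w,(620+a)*ex+e*ey+[0,0,z])[0].round(1).tolist()
print('face64',P(-20,59.9,64),P(20,59.9,64),'body top edges',P(0,78.6-16.5,68),P(0,78.6+16.5,68),'teat',P(0,70.6,95),P(0,86.6,95))
g=w['img'].max(2)
for vv in range(205,252,5): print(vv,g[vv,222:275:2].tolist())
```

```text
[567.55115522  43.5339416  237.61911368]
206 243 244
209 236 250
212 233 252
215 232 254
218 231 254
221 230 254
224 230 254
227 230 254
230 230 254
233 231 253
236 232 251
239 232 249
242 234 248
245 235 246
248 236 244
face64 [224.1, 211.9] [224.9, 242.4] body top edges [225.9, 228.4] [252.8, 228.5] teat [230.7, 236.8] [244.8, 236.8]
205 [42, 20, 21, 27, 131, 192, 192, 190, 118, 105, 107, 103, 109, 108, 154, 177, 190, 189, 184, 185, 181, 185, 184, 183, 185, 185, 188]
210 [16, 12, 2, 23, 178, 186, 104, 72, 71, 77, 77, 77, 68, 70, 90, 105, 136, 197, 192, 191, 189, 188, 190, 190, 187, 188, 188]
215 [17, 30, 11, 14, 135, 122, 65, 69, 75, 88, 79, 82, 70, 54, 56, 65, 87, 180, 190, 192, 188, 193, 190, 189, 191, 189, 188]
220 [25, 27, 21, 18, 95, 127, 118, 107, 116, 114, 119, 120, 112, 100, 87, 94, 95, 191, 188, 190, 191, 188, 193, 189, 184, 189, 190]
225 [28, 18, 8, 16, 64, 116, 170, 155, 112, 63, 55, 80, 110, 145, 165, 144, 105, 191, 186, 184, 183, 187, 187, 187, 184, 186, 184]
230 [27, 28, 11, 16, 97, 106, 24, 9, 25, 22, 10, 14, 4, 15, 105, 114, 88, 109, 104, 118, 105, 106, 102, 105, 106, 103, 107]
235 [38, 24, 11, 43, 64, 39, 24, 28, 19, 15, 12, 21, 24, 16, 58, 78, 58, 58, 59, 57, 63, 57, 62, 59, 62, 60, 61]
240 [144, 23, 74, 183, 191, 114, 12, 25, 21, 20, 22, 17, 9, 30, 173, 186, 181, 183, 183, 182, 181, 180, 177, 178, 176, 178, 175]
245 [175, 113, 180, 186, 185, 191, 135, 19, 41, 60, 39, 10, 132, 188, 185, 187, 183, 186, 187, 186, 184, 180, 182, 184, 188, 184, 183]
250 [182, 183, 185, 188, 188, 185, 186, 177, 121, 112, 136, 184, 185, 185, 183, 184, 185, 183, 183, 185, 187, 183, 186, 184, 188, 184, 184]
```

Measured against the prediction, the bottle is about 2–3.5 mm further on, so the gap is about 4–6 mm: borderline. I'll close it by 3 mm, this time gripping the tab across its thickness so that no finger is near the bottle. First, turn 90 degrees over the tab.

Emit:
{"api": "send_rows", "payload": {
  "series": [
    [[0.9,-60.4,-65.3,0,8],[0.9,-60.4,-65.3,0,16],[0.9,-60.4,-65.3,0,24],[0.9,-60.4,-65.3,0,32],[0.9,-60.4,-65.3,0,40],[0.9,-60.4,-65.3,0,48],[0.9,-60.4,-65.3,0,56],[0.9,-60.4,-65.3,0,64],[0.9,-60.4,-65.3,0,72],[0.9,-60.4,-65.3,0,80]]
  ]
}}

```text
clock: 25.65
eef_pos: [620.6, -28.2, 237.6]
eef_rot: [-3.142, -0.0, 1.632]
wrist_force: [-0.4, -0.6, -0.3]
finger_gap: 84.7
```

Emit:
{"api": "send_rows", "payload": {
  "series": [
    [[0.9,0,0,0,8],[0.9,0,0,0,10],[0.9,0,0,0,10],[0.9,0,0,0,10]]
  ]
}}

```text
clock: 26.05
eef_pos: [620.6, -28.2, 237.6]
eef_rot: [-3.142, 0.0, 1.465]
wrist_force: [0.6, 1.3, 0.1]
finger_gap: 84.6
```

Emit:
{"api": "send_rows", "payload": {
  "series": [
    [[0.6,0,0,40,0],[0.5,0,0,80,0],[0.5,0,0,120,0],[0.5,0,0,145,0],[0.5,0,0,156,0],[0.5,0,0,156,0],[0,0,0,156,0],[0,0,0,156,0],[0,0,0,156,0],[0,0,0,156,0]]
  ]
}}

```text
clock: 27.05
eef_pos: [620.9, -28.1, 82.5]
eef_rot: [3.14, -0.0, 1.463]
wrist_force: [-0.4, -0.2, 1.0]
finger_gap: 18.4
```

Emit:
{"api": "send_rows", "payload": {
  "series": [
    [[0,0,0,0,0],[0,0,0,0,0],[0,0,0,0,0],[0,0,0,0,0]]
  ]
}}

```text
clock: 27.45
eef_pos: [622.4, -28.3, 82.4]
eef_rot: [3.136, -0.0, 1.463]
wrist_force: [12.6, -0.5, -4.2]
finger_gap: 14.3
```

Emit:
{"api": "send_rows", "payload": {
  "series": [
    [[0,0,1.5,0,0],[0,1,2.5,0,0],[0,2,2.5,0,0],[0,3,2.5,0,0],[0,3,2.5,0,0],[0,3,2.5,0,0]]
  ]
}}

```text
clock: 28.05
eef_pos: [623.1, -25.4, 82.4]
eef_rot: [-3.141, 0.0, 1.463]
wrist_force: [-4.9, -1.4, 7.2]
finger_gap: 13.8
```

Emit:
{"api": "send_rows", "payload": {
  "series": [
    [[0.3,0,0,0,0],[0.3,0,0,0,0],[0.3,0,0,0,0],[0.3,0,0,0,0],[0.3,0,0,-5,0],[0.3,0,0,-20,0],[0.3,0,0,-60,0],[0.3,0,0,-105,0],[0.6,0,0,-155,0],[0.9,-20,0,-155,0]]
  ]
}}

```text
clock: 29.05
eef_pos: [623.2, -44.1, 245.8]
eef_rot: [3.129, -0.0, 1.465]
wrist_force: [0.1, -0.6, -1.5]
finger_gap: 40.8
```

Emit:
{"api": "send_rows", "payload": {
  "series": [
    [[0.9,-20,0,0,0],[0.9,-20,0,0,0],[0.9,-20,0,0,0],[0.9,-20,0,0,0]]
  ]
}}

```text
clock: 29.45
eef_pos: [619.1, -64.4, 237.0]
eef_rot: [3.141, -0.0, 1.464]
wrist_force: [0.6, -0.5, 0.5]
finger_gap: 72.6
```

Run:
```python
from h import *
w,s=wrist();print(s['eef_pos'],s['eef_rot'],s['wrist_force'],s['finger_gap'])
yaw=-.1078;ex=np.array([np.cos(yaw),np.sin(yaw),0]);ey=np.array([-np.sin(yaw),np.cos(yaw),0])
P=lambda a,e,z:proj(w,(620+a)*ex+e*ey+[0,0,z])[0].round(1).tolist()
print('face64',P(-20,62.8,64),P(20,62.8,64),'face10',P(0,62.8,10))
for a in (78.6,81,83): print(a,'body top far/near',P(0,a-16.5,68),P(0,a+16.5,68),'teat',P(-8,a,95),P(8,a,95),'cap',P(0,a,102))
for t in ['bottle_a','follower_tab']:
  for r in manip.silhouettes(t,w):
    print(t,round(r['conf'],2),np.round(r['rect']).tolist())
c0=int(P(0,80,60)[0]);g=w['img'].max(2)
for c in (c0-6,c0,c0+8): print(c,[(v,int(g[v,c])) for v in range(120,240,2)])
save(w,'fin2.png')
```

```text
[619.14701357 -64.44444714 236.97753384] [ 3.14143013e+00 -1.46719786e-04  1.46365611e+00] [ 0.61545948 -0.52398164  0.5421197 ] 72.63949309569954
face64 [241.1, 127.6] [276.1, 127.6] face10 [258.8, 126.9]
78.6 body top far/near [258.5, 128.3] [258.5, 97.7] teat [250.6, 112.3] [266.1, 112.3] cap [258.3, 112.1]
81 body top far/near [258.5, 126.1] [258.5, 95.5] teat [250.6, 109.9] [266.2, 109.9] cap [258.3, 109.6]
83 body top far/near [258.5, 124.3] [258.5, 93.6] teat [250.6, 107.9] [266.2, 107.9] cap [258.3, 107.6]
bottle_a 0.91 [244.0, 0.0, 30.0, 26.0]
bottle_a 0.75 [239.0, 33.0, 33.0, 41.0]
bottle_a 0.71 [250.0, 98.0, 30.0, 30.0]
bottle_a 0.66 [73.0, 207.0, 64.0, 36.0]
bottle_a 0.61 [359.0, 186.0, 43.0, 61.0]
bottle_a 0.58 [109.0, 34.0, 69.0, 73.0]
follower_tab 0.57 [243.0, 127.0, 36.0, 34.0]
252 [(120, 85), (122, 132), (124, 192), (126, 171), (128, 29), (130, 35), (132, 34), (134, 27), (136, 35), (138, 31), (140, 33), (142, 34), (144, 31), (146, 24), (148, 23), (150, 29), (152, 28), (154, 22), (156, 25), (158, 27), (160, 66), (162, 113), (164, 114), (166, 111), (168, 113), (170, 11
[... 1111 characters left out ...]
 [(120, 23), (122, 86), (124, 137), (126, 130), (128, 20), (130, 35), (132, 62), (134, 55), (136, 49), (138, 35), (140, 55), (142, 57), (144, 40), (146, 37), (148, 21), (150, 18), (152, 23), (154, 25), (156, 20), (158, 21), (160, 74), (162, 113), (164, 111), (166, 109), (168, 110), (170, 108), (172, 111), (174, 112), (176, 120), (178, 114), (180, 111), (182, 114), (184, 112), (186, 108), (188, 119), (190, 187), (192, 194), (194, 197), (196, 199), (198, 195), (200, 198), (202, 197), (204, 199), (206, 196), (208, 198), (210, 201), (212, 198), (214, 198), (216, 194), (218, 199), (220, 199), (222, 200), (224, 198), (226, 202), (228, 200), (230, 152), (232, 60), (234, 92), (236, 191), (238, 178)]
```

In this overhead view the face edge (v=127) meets the near edge of the bottle body (v≈128), so the gap is about 0–2 mm. The bottle's outline, about 30x30 px from above, reads as upright. The hand is clear at z = 237 mm. Handing in.

```bash
python3 -c "
from cell import manip
print(manip.sign_off())"
```

```text
the job is handed in; nothing more can be done
None
```

I handed the job in at about 29.5 s of the 67 s allowed. The sign-off reports no verdict, so what follows rests on my own checks.

**Righting the bottles:** The tool only turns about its own vertical axis. I held each tipped bottle by its teat at 20 N and lifted it clear, then eased the grip to 3 N so it swung upright in the air. I then lowered it until I felt 5–7 N from the lane floor and released it. The pictures afterwards showed all four bottles standing, one righted bottle in each space.

**Follower:** I gripped the tab and slid it about 53 mm. A check then put the nearest bottle about 2–3.5 mm further along than where I had released it. A fingertip may have nudged it. That left an uncertain gap of about 4–6 mm, close to the limit, so I gripped the tab across its thickness and moved it 3 mm more.

**Last checks:**
- **Gap:** the last overhead measurement shows the follower face within about 2 mm of the bottle, possibly touching. The earlier view, less the 3 mm, gave about the same.
- **Bottle beside the follower:** it looks upright and sits about 7 mm towards the rear wall, inside the ±20 mm limit.
- **Hand:** clear of everything when I signed off.
- **Limits of these checks:** the gap and the last upright check are from pixel measurements, because I had used all 12 picture views. I did not separately measure how far the two standing bottles moved; both were still upright near their places in the last picture.

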